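Lock in the charge on the leak-test rig

ROBOT

A 7-joint arm with a two-finger parallel gripper is mounted at the origin on a cart in front of the work surface, level with it; the furniture and walls round the work are solid. World frame = base frame: x ahead of the robot, y to its left, z up, the work surface at z = 0. Lengths are in m, angles in rad, forces in N, time in s.
With the tool pointing down it reaches from about 0.4 to 0.85 m from the base axis. Payload 4.5 kg.
Tool frame: the origin (TCP) lies at the very end of the fingers, on their centre line; the grasp point (between the pads) lies 19 mm behind it; z points along the fingers, x is the direction in which the jaws open and shut, and the axes are right-handed (so a half turn about z gives the same grasp; the last joint's range is limited). The gripper opens to 88 mm and grips with 3 to 60 N. Pads are 18 mm wide; open, the fingers measure 123 mm over their backs; the gripper's body (75 mm by 187 mm) begins 45 mm behind the grasp point.
Start: joints at [1.161, 0.689, -0.195, 1.565, 0.157, 0.902, -0.215], TCP at [0.268, -0.564, 0.239] pointing down, gripper open.
Joint ranges: [-3.01, 3.01], [-0.46, 2.08], [-1.47, 1.51], [0.13, 2.56], [-1, 4.14], [0.04, 2.09], [-2.66, 2.66]. Speed limits (rad/s): [2.57, 2.57, 3.14, 3.14, 3.14, 3.14, 3.14].

INTERFACE

Orientations are given as a unit quaternion [x, y, z, w].
In Python, from plant import * gives the robot as it stands.
- The arm moves only by the tool apply_moves, never from a script. Its argument "series" is a list of rows, each an object of numbers: "x", "y", "z": the shift along the tool's x, y, z in units of 80 cm (1.0 is 80 cm); "wx", "wy", "wz": the turn, a rotation vector about the tool's x, y, z in units of pi rad (1.0 is pi rad); "fingers": the opening, from -1 (shut) to 1 (fully open), so that 0 is half open. In form: [{"x": .., "y": .., "z": .., "wx": .., "wy": .., "wz": .., "fingers": ..}, ...]. A call has 1 to 8 rows; each row shifts and turns the pose as measured when the row begins, along the tool's axes as they then stand; what a row does not reach is not made up. A row lasts 1/8 s, in which the tool goes at most 62.5 mm and 10.7 degrees, less where a joint would pass 70% of its speed; a pose out of reach is approached as far as the arm can. A call with a number of a shift or a turn outside -1 to 1 is refused whole. A call with a gripper value outside its range is refused whole. The fingers move at their own pace and stop on an object; "force" is the grip in N (left out, the last holds). Time passes only in rows, so rows that do not move let the fingers close. It gives the time, the measured TCP pose, the force and the opening at its end, in the units of the state.
- get_state(): the state, without advancing time (a new reading comes with each control period).
- snapshot(name): name is "scene" or "top" or "wrist"; returns (picture, depth): 420x560x3 uint8, red, green, blue; 420x560 float32, m along the optical axis (not along the pixel's ray), 0 where there is no reading.
- camera_model(name): a dict with "camera_matrix" (3x3 intrinsics, pixels), "world_from_camera" (4x4, takes a point from camera to world coordinates). Camera axes: x right, y up, looking along -z (the intrinsics and any distortion apply to the point x, -y, -z); pixel columns grow to the right and rows downward; lengths in m; the calibration is good to about 2 mm. A picture is of the moment at which its call begins: read the wrist's pose just before it. camera_model takes no time and is no camera call; for the wrist camera it gives the pose at the moment of the call.
- finish_job(): hands the job in, once; it reports no verdict.
The state is a dict: "clock": time; "q": joint angles; "qd": joint speeds; "joint_torque": joint torques, N m; "tool_pos": TCP position; "eef_rot": TCP orientation; "contact_force": force on the tool from outside, world axes, zero at the start; "moment": the same for the moment, N m; "opening": opening from 0.0 (shut) to 1.0 (fully open).
Only numpy, scipy, OpenCV 4.12 (cv2) and the standard library are available. Lean on these libraries where they do the work, as an engineer would, in place of code of your own. Each camera call takes 0.05 s, during which the arm holds its last target. There are 200 camera calls.

TASK

The small vessel on the leak-test rig has been charged with air; now put the rig into hold by pressing its three valves in the right order. First shut off the reservoir by pressing the raised end of the rocker down until it flips over, then push the small round isolator knob fully in to trap the air in the vessel, and last press the wide mushroom bleed button fully down to empty the manifold. Finish while still holding the bleed button down, and leave the loose things around the rig where they are.

Things in the scene. Friction and masses are not known exactly. Their poses are not given: they have to be found in the camera images.
- test_rig: Fixed rig: base plate 210 (x) x 250 (y) x 12 mm; behind, a grey air reservoir (lying cylinder along y, 60 mm thick, top 78 mm above the table); before it a manifold bar with three valves, each 54 x 48 mm, at x = 0, y = -72, 0, +72 mm, in varying order, all of the rig's yaw. Origin: on the table under the plate's centre; x points to the reservoir, y along the manifold, z up.
- rocker_raised_end (a point): Press point on the supply rocker: a black see-saw paddle 60 mm long (along the rig's x), 40 mm wide, on the valve with a short pipe to the reservoir. It lies on the top face at the raised end (away from the reservoir), 22 mm from the pivot, at first 71 mm above the table; it goes down about 9 mm as the rocker flips.
- supply_rocker (a joint): Angle of the rocker, rad: 0 = supply open, end away from the reservoir raised; 0.42 = flipped over, supply shut. An over-centre spring holds it at either end: it takes about 3.5 N at the press point to start it, and past the middle (0.21) it snaps over by itself.
- isolator_knob_top (a point): Centre of the top face of the isolator knob: round, flat, bare metal, 25 mm across, 12 mm tall, on a thin stem, the smallest control. In front of its valve stands an aluminium cylinder (the vessel under test, 47 mm across, top 63 mm above the table). The point starts 86 to 88 mm above the table and moves with the knob.
- isolator_knob (a joint): How far the isolator knob is pushed in, m: 0 = out (open), 0.010 = fully in (shut), against a stop. It resists with about 3 N of friction and stays where it is left. Starts between 0 and 0.002.
- bleed_button_top (a point): Centre of the top of the bleed button: a black domed mushroom 43 mm across and 10 mm tall, the widest round control; its valve has a small copper-coloured silencer in front. At first about 80 mm above the table; moves with the button.
- bleed_button (a joint): How far the bleed button is pressed, m: 0 = up (shut), 0.007 = fully down, against a stop. Spring return: 1 N to start, 4 N when fully down; it comes up when let go.
- seal_block: Loose aluminium block 44 x 50 x 18 mm lying beside the rig (on its +y side); origin under its centre. Leave it.
- sample_jar: Loose clear jar, 35 mm across and 48 mm tall, standing in front of the rig; origin under its centre. Leave it.
- fitting: Loose brass and black push-in fitting, 12 x 32 x 14 mm, lying in front of the rig; origin under its centre. Leave it.
- tape_roll: Loose roll of white tape, 53 mm across and 14 mm tall, lying beside the rig (on its -y side); origin under its centre. Leave it.

How it is judged:
On the way, in this order (a step that is already met when the one before it is completed fails the run):
1. the rocker is flipped over, supply shut (value of joint supply_rocker above 0.36 rad), for 0.1 s.
2. the isolator knob is pushed in (value of joint isolator_knob above 0.008 m), for 0.1 s.
3. the bleed button is pressed down by the fingers (value of joint bleed_button above 0.005 m and contact force between the fingers and bleed_button above 1 N), for 0.3 s.
At the end, for the whole second after the job is handed in: The rocker is flipped over (beyond 0.36 of 0.42 rad), the isolator knob is in (beyond 8 of 10 mm), and the fingers are still holding the bleed button down (beyond 5 of 7 mm, with more than 1 N) (all of step 3 and value of joint supply_rocker above 0.36 rad and value of joint isolator_knob above 0.008 m); the arm keeps its last pose, push and grip.
It fails at once if the isolator was pushed in while the supply was still open (value of joint isolator_knob above 0.006 m and value of joint supply_rocker below 0.2 rad).
It fails at once if the bleed was opened while the supply or the isolator was still open (value of joint bleed_button above 0.003 m and (value of joint supply_rocker below 0.2 rad or value of joint isolator_knob below 0.006 m)).
It fails at once if a loose thing beside the rig was moved or lifted (distance of any of seal_block, sample_jar, fitting, tape_roll from where it was at the start of the episode above 0.015 m).
It also fails if it takes over 35 s, if anything falls off the work surface, if the arm or the gripper's body presses on something with over 40 N, if the wrist force passes 120 N, or if a joint passes its speed limit or range.

## Working session

There is one attempt and no reset: what is moved stays moved. The work goes in short steps, Python scripts to look and compute and a tool call to move; the robot and the scene stay as the last step left them, time stands still between calls to the robot, and variables do not carry over. Pictures are saved under pics/ and viewed, about 8 in all and at most 12, crops included, and the job is handed in when it is done.

Besides the shell and the picture viewer there is one more tool, called as name(argument=value, ...), one argument or row to a line, values as JSON. apply_moves: Moves the arm, as the interface text tells. Its arguments: {"type":"object","properties":{"series":{"type":"array","items":{"type":"object","properties":{"x":{"type":"number"},"y":{"type":"number"},"z":{"type":"number"},"wx":{"type":"number"},"wy":{"type":"number"},"wz":{"type":"number"},"fingers":{"type":"number"}}}},"force":{"type":"number"}},"required":["series"]}

```bash
mkdir -p pics; cat > h.py <<'E'
from plant import *
import numpy as np, cv2
from scipy.spatial.transform import Rotation as R
def snap(n,f):
    cm=camera_model(n); p,d=snapshot(n)
    cv2.imwrite('pics/'+f+'.png',p[:,:,::-1]); np.savez('pics/'+f+'.npz',p=p,d=d,K=cm['camera_matrix'],T=cm['world_from_camera'])
def cloud(f):
    z=np.load('pics/'+f+'.npz'); d=z['d'];K=z['K'];T=z['T']
    v,u=np.mgrid[:d.shape[0],:d.shape[1]]
    P=np.stack([(u-K[0,2])/K[0,0]*d,-(v-K[1,2])/K[1,1]*d,-d],-1)
    W=P@T[:3,:3].T+T[:3,3]; W[d==0]=np.nan
    return W,z['p']
E
python3 - <<'E'
from h import *
s=get_state();print({k:np.round(v,3) for k,v in s.items()})
snap('top','t0');snap('scene','s0')
for n in('top','scene'):
    c=camera_model(n);print(c)
E
```

```text
{'clock': np.float64(0.0), 'q': array([ 1.161,  0.69 , -0.194,  1.566,  0.157,  0.902, -0.215]), 'qd': array([-0.001, -0.001, -0.001,  0.   ,  0.   ,  0.001, -0.   ]), 'joint_torque': array([ 0.0000e+00, -5.2756e+01, -1.2670e+00, -1.5343e+01, -5.3000e-02,
        7.0000e-03,  0.0000e+00]), 'tool_pos': array([ 0.268, -0.564,  0.238]), 'eef_rot': array([ 0.845, -0.534, -0.001, -0.   ]), 'contact_force': array([ 0.534,  0.706, -0.309]), 'moment': array([ 0.004,  0.035, -0.028]), 'opening': np.float64(1.002)}
{'camera_matrix': array([[464.32708265,   0.        , 277.18617752],
       [  0.        , 464.32708265, 206.29677102],
       [  0.        ,   0.        ,   1.        ]]), 'world_from_camera': array([[ 2.66775075e-03,  9.94644523e-01, -1.03320647e-01,
         4.18646155e-01],
       [-9.99996381e-01,  2.68954629e-03,  7.16351901e-05,
        -1.31275591e-02],
       [ 3.49137214e-04,  1.03320082e-01,  9.94648098e-01,
         9.19652255e-01],
       [ 0.00000000e+00,  0.00000000e+00,  0.00000000e+00,
         1.00000000e+00]])}
{'camera_matrix': array([[509.8486147 ,   0.        , 283.72897418],
       [  0.        , 509.8486147 , 206.95813437],
       [  0.        ,   0.        ,   1.        ]]), 'world_from_camera': array([[-0.6405549 ,  0.50641458, -0.57726397,  0.00842923],
       [-0.76767164, -0.40347179,  0.49788631,  0.42819552],
       [ 0.01922716,  0.76207269,  0.64720594,  0.60629026],
       [ 0.        ,  0.        ,  0.        ,  1.        ]])}
```

View pics/t0.png

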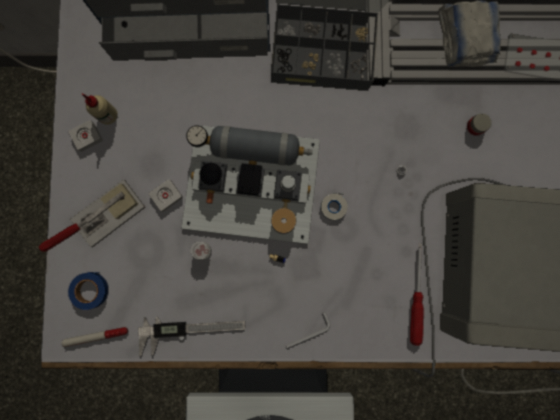

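View pics/s0.png

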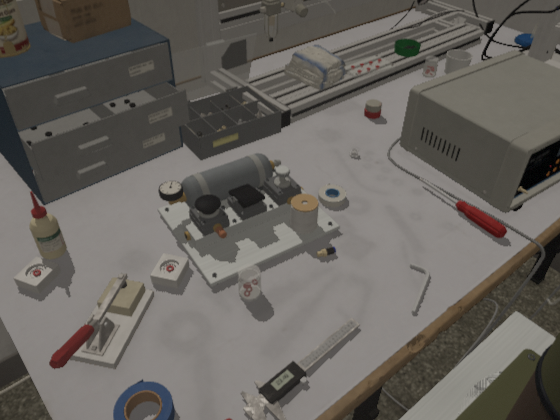

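Top view: the bleed mushroom is at about (211,175), the rocker at (250,180), and the isolator knob at (288,183), with the vessel at (284,220) in front of it. The scene view agrees. I'll measure them by depth next.

```bash
python3 - <<'E'
from h import *
W,p=cloud('t0')
def zm(u0,u1,v0,v1,lo,hi):
    w=W[v0:v1,u0:u1].reshape(-1,3); m=(w[:,2]>lo)&(w[:,2]<hi); return m.sum(),w[m]
for n,a in dict(bleed=(195,230,158,192,.07,.09),rocker=(234,266,160,198,.05,.085),knob=(274,302,170,198,.075,.1),vessel=(268,300,205,238,.055,.075),cyl=(205,305,122,168,.068,.09),plate=(184,320,130,245,.008,.018),table=(340,380,220,260,-.02,.02)).items():
    c,w=zm(*a); print(n,c,w.mean(0).round(4),w.min(0).round(3),w.max(0).round(3))
c,w=zm(184,320,130,245,.008,.018)
r=cv2.minAreaRect((w[:,:2]*1000).astype(np.float32));print(r)
# rocker height map
print((W[160:200:2,234:268:3,2]*1000).round(0))
print((W[168:200:2,274:304:2,2]*1000).round(0))
c=p[110:260,170:350][:,:,::-1];cv2.imwrite('pics/c0.png',cv2.convertScaleAbs(cv2.resize(c,None,fx=4,fy=4,interpolation=2),alpha=1.6))
E
```

```text
bleed 393 [0.5658 0.1091 0.0801] [0.547 0.09  0.073] [0.586 0.129 0.085]
rocker 742 [0.5593 0.0374 0.0661] [0.528 0.01  0.05 ] [0.597 0.063 0.076]
knob 155 [ 0.5496 -0.0331  0.0885] [ 0.538 -0.045  0.082] [ 0.563 -0.022  0.093]
vessel 495 [ 0.4813 -0.025   0.0636] [ 0.458 -0.048  0.056] [ 0.505 -0.002  0.069]
cyl 2160 [0.623  0.0338 0.0756] [ 0.577 -0.052  0.068] [0.656 0.122 0.084]
plate 6029 [0.5224 0.0411 0.0131] [ 0.439 -0.096  0.008] [0.666 0.17  0.018]
table 1593 [ 4.487e-01 -1.760e-01  3.000e-04] [ 0.41  -0.215 -0.005] [ 0.488 -0.137  0.006]
((546.341552734375, 38.628936767578125), (256.6435546875, 226.7434844970703), 85.8718032836914)
[[12. 16. 14. 14. 48. 52. 49. 57. 56. 59. 59. 62.]
 [15. 17. 10. 12. 12. 45. 50. 48. 14. 13. 49. 53.]
 [14. 13. 12. 64. nan 61. 49. 48. 12. 15. 12. 14.]
 [37. 33. 48. 59. 61. 63. 60. 64. 64. 62. 15.  9.]
 [37. 37. 49. 65. 64. 62. 62. 63. 63. 57. 13. 14.]
 [38. 35. 49. 65. 62. 63. 63. 63. 64. 59. 50. 36.]
 [33. 35. 63. 62. 64. 65. 64. 65. 65. 58. 43. 32.]
 [34. 36. 66. 68. 67. 61. 64. 66. 65. 62. 35. 35.]
 [37. 31. 67. 64. 68. 66. 64. 65. 67. 49.
[... 880 characters left out ...]
. 34.]
 [34. 48. 59. 57. 60. 90. 88. 91. 87. 88. 86. 58. 61. 60. 37.]
 [38. 50. 58. 60. 92. 91. 88. 89. 89. 88. 89. 59. 61. 58. 36.]
 [35. 59. 60. 59. 88. 87. 92. 89. 91. 90. 87. 58. 59. 60. 35.]
 [35. 57. 61. 59. 87. 89. 86. 90. 90. 88. 91. 57. 59. 57. 35.]
 [37. 58. 62. 60. 63. 90. 88. 87. 86. 87. 68. 59. 59. 48. 35.]
 [37. 59. 61. 60. 63. 64. 87. 89. 88. 64. 64. 60. 60. 46. 39.]
 [36. 60. 60. 59. 61. 63. 65. 65. 67. 63. 57. 60. 61. 36. 33.]
 [33. 57. 60. 61. 58. 62. 60. 60. 58. 59. 59. 61. 61. 36. 36.]
 [46. 61. 60. 57. 58. 61. 60. 58. 61. 57. 62. 59. 59. 31. 35.]
 [50. 56. 59. 61. 57. 59. 58. 59. 60. 59. 59. 59. 58. 34. 36.]
 [37. 41. 46. 47. 45. 51. 54. 57. 56. 56. 60. 58. 59. 35. 32.]]
```

View pics/c0.png

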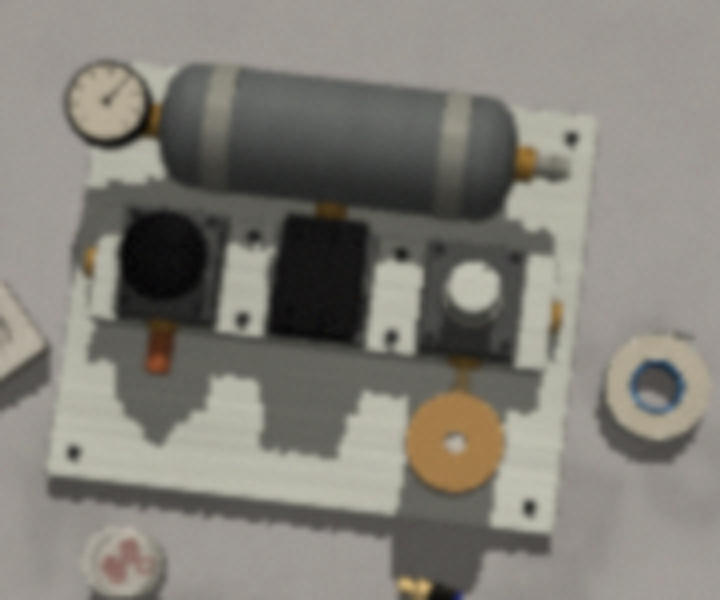

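The crop confirms the order along the manifold: mushroom (crop 163,253), rocker (320,278), and knob (472,287) with the copper vessel below it. Next I'll work out the rig frame, the obstacle heights and the moves.

```bash
cat >> h.py <<'E'
YAW=-0.1135
RX=np.array([np.cos(YAW),np.sin(YAW)])
# tool x along rig -y
Q=R.from_matrix(np.array([[np.sin(YAW),-RX[0],0],[-RX[0],-RX[1],0],[0,0,-1]]).T)
def to(x,y,z):
    s=get_state(); r=R.from_quat(s['eef_rot'])
    print('t',round(s['clock'],2),'pos',s['tool_pos'].round(4),'F',s['contact_force'].round(2),'open',round(s['opening'],2),'axes',r.as_matrix()[:2,:2].round(3).tolist())
    print('shift/0.8',(r.inv().apply(np.array([x,y,z])-s['tool_pos'])/.8).round(4),'turn/pi',((r.inv()*Q).as_rotvec()/np.pi).round(4))
E
python3 - <<'E'
from h import *
W,p=cloud('t0'); w=W.reshape(-1,3)
print('yaw est',np.arctan2(*( np.array([.5658,.1091])-[.5496,-.0331])), np.arctan2(-.0331+.025,.5496-.4813))
for x0,x1,y0,y1 in((.2,.6,-.7,-.25),(.25,.6,-.25,-.12),(.4,.7,-.12,.2)):
    m=(w[:,0]>x0)&(w[:,0]<x1)&(w[:,1]>y0)&(w[:,1]<y1); print(np.nanpercentile(w[m,2],[50,99,99.9]))
c=(np.array([.5658,.1091])+[.5496,-.0331])/2
print('rocker pt',c-.022*RX,'c',c)
to(.536,.0405,.12)
E
```

```text
yaw est 0.11343499180721628 -0.11804308558436406
[0.08839636 0.15412758 0.1555988 ]
[0.0003247  0.01435782 0.01670374]
[0.01261385 0.08200194 0.09005611]
rocker pt [0.53584155 0.04049164] c [0.5577 0.038 ]
t 0.1 pos [ 0.2681 -0.564   0.238 ] F [-0.32 -0.22  0.26] open 1.0 axes [[0.429, -0.903], [-0.903, -0.429]]
shift/0.8 [-0.5383 -0.627   0.1483] turn/pi [0.0002 0.0005 0.1774]
```

apply_moves(
  series=[
    {"x": -0.048, "y": -0.056, "fingers": -1},
    {"x": -0.048, "y": -0.056, "fingers": -1},
    {"x": -0.048, "y": -0.056, "fingers": -1},
    {"x": -0.048, "y": -0.056, "fingers": -1},
    {"x": -0.048, "y": -0.056, "fingers": -1},
    {"x": -0.048, "y": -0.056, "fingers": -1},
    {"x": -0.048, "y": -0.056, "fingers": -1},
    {"x": -0.048, "y": -0.056, "fingers": -1},
  ],
  force=20,
)

```text
schema error: expected keys x, y, z, wx, wy, wz, fingers
```

```bash
python3 -c "
from h import *
to(.536,.0405,.12)"
```

```text
t 0.1 pos [ 0.2681 -0.564   0.238 ] F [-0.32 -0.22  0.26] open 1.0 axes [[0.429, -0.903], [-0.903, -0.429]]
shift/0.8 [-0.5383 -0.627   0.1483] turn/pi [0.0002 0.0005 0.1774]
```

All keys are required in every row.

apply_moves(
  series=[
    {"x": -0.048, "y": -0.056, "z": 0, "wx": 0, "wy": 0, "wz": 0, "fingers": -1},
    {"x": -0.048, "y": -0.056, "z": 0, "wx": 0, "wy": 0, "wz": 0, "fingers": -1},
    {"x": -0.048, "y": -0.056, "z": 0, "wx": 0, "wy": 0, "wz": 0, "fingers": -1},
    {"x": -0.048, "y": -0.056, "z": 0, "wx": 0, "wy": 0, "wz": 0, "fingers": -1},
    {"x": -0.048, "y": -0.056, "z": 0, "wx": 0, "wy": 0, "wz": 0, "fingers": -1},
    {"x": -0.048, "y": -0.056, "z": 0, "wx": 0, "wy": 0, "wz": 0, "fingers": -1},
    {"x": -0.048, "y": -0.056, "z": 0, "wx": 0, "wy": 0, "wz": 0, "fingers": -1},
    {"x": -0.048, "y": -0.056, "z": 0, "wx": 0, "wy": 0, "wz": 0, "fingers": -1},
  ],
  force=20,
)

```text
clock: 1.1
tool_pos: [0.464, -0.1257, 0.2353]
eef_rot: [0.842, -0.539, -0.001, 0.001]
contact_force: [1.1, -0.1, -0.0]
opening: 0.116
```

```bash
python3 -c "
from h import *
to(.536,.0405,.12)"
```

```text
t 1.1 pos [ 0.464  -0.1257  0.2353] F [ 1.06 -0.09 -0.04] open 0.12 axes [[0.419, -0.908], [-0.908, -0.419]]
shift/0.8 [-0.1508 -0.169   0.144 ] turn/pi [0.0007 0.0002 0.1736]
```

apply_moves(
  series=[
    {"x": -0.05, "y": -0.056, "z": 0, "wx": 0, "wy": 0, "wz": 0, "fingers": -1},
    {"x": -0.05, "y": -0.056, "z": 0, "wx": 0, "wy": 0, "wz": 0, "fingers": -1},
    {"x": -0.05, "y": -0.056, "z": 0, "wx": 0, "wy": 0, "wz": 0, "fingers": -1},
    {"x": 0, "y": 0, "z": 0.04, "wx": 0, "wy": 0, "wz": 0.058, "fingers": -1},
    {"x": 0, "y": 0, "z": 0.04, "wx": 0, "wy": 0, "wz": 0.058, "fingers": -1},
    {"x": 0, "y": 0, "z": 0.03, "wx": 0, "wy": 0, "wz": 0.058, "fingers": -1},
    {"x": 0, "y": 0, "z": 0, "wx": 0, "wy": 0, "wz": 0, "fingers": -1},
  ],
)

```text
clock: 1.98
tool_pos: [0.5389, 0.054, 0.1435]
eef_rot: [-0.664, 0.747, 0.002, 0.001]
contact_force: [-0.6, 0.3, -0.2]
opening: 0.007
```

```bash
python3 -c "
from h import *
to(.536,.0405,.12)
snap('wrist','w1');snap('top','t1')
a=cv2.imread('pics/w1.png');b=cv2.imread('pics/t1.png')[90:270,160:360]
b=cv2.resize(b,(466,420));cv2.imwrite('pics/m1.png',cv2.convertScaleAbs(cv2.resize(np.hstack([a,b]),None,fx=.78,fy=.78),alpha=1.4))"
```

```text
t 1.98 pos [0.5389 0.054  0.1435] F [-0.6   0.33 -0.19] open 0.01 axes [[-0.117, -0.993], [-0.993, 0.117]]
shift/0.8 [0.0173 0.0015 0.0294] turn/pi [ 0.0006  0.0011 -0.0013]
```

View pics/m1.png

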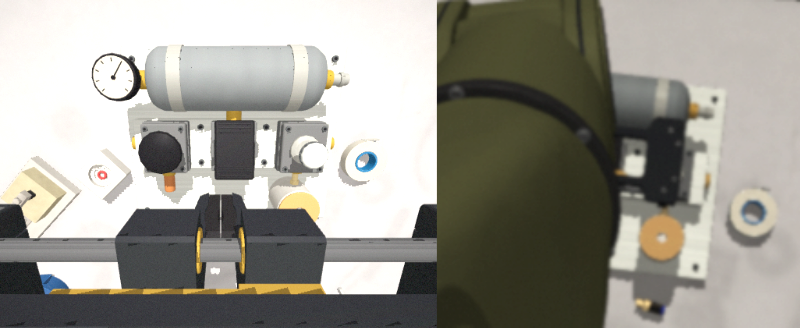

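The wrist view shows the mushroom at (160,152), rocker at (235,150) and knob at (312,152), with the shut fingertips at (220,205). In the top view the arm hides the rig. I'll re-measure from the wrist depth.

```bash
python3 - <<'E'
from h import *
W,p=cloud('w1'); w=W.reshape(-1,3)
def sel(c,r,lo,hi):
    m=(np.hypot(w[:,0]-c[0],w[:,1]-c[1])<r)&(w[:,2]>lo)&(w[:,2]<hi); a=w[m]
    (x,y),rad=cv2.minEnclosingCircle((a[:,:2]*1000).astype(np.float32))
    print(m.sum(),a.mean(0).round(4),'circ',round(x,1),round(y,1),round(rad,1),'z99',np.percentile(a[:,2],[50,99]).round(4)); return a
sel((.5658,.1091),.03,.07,.09); sel((.5496,-.0331),.022,.08,.1)
m=(abs(w[:,0]-.558)<.04)&(abs(w[:,1]-.038)<.03)&(w[:,2]>.055)&(w[:,2]<.08);a=w[m]
print('rocker',m.sum(),a.mean(0).round(4),cv2.minAreaRect((a[:,:2]*1000).astype(np.float32)))
u=(a[:,:2]-[.5577,.038])@RX
for k in range(-32,33,8):
    q=abs(u*1000-k)<2; print(k,q.sum(),np.median(a[q,2]).round(4) if q.any() else '')
E
```

```text
2417 [0.5687 0.1093 0.0786] circ 567.5 110.6 21.1 z99 [0.0789 0.0812]
1038 [ 0.5518 -0.0308  0.0865] circ 550.6 -32.0 12.9 z99 [0.087  0.0887]
rocker 4173 [0.5604 0.0391 0.0651] ((565.6002197265625, 38.17033386230469), (49.447242736816406, 73.3380355834961), 80.74404907226562)
-32 0 
-24 252 0.0711
-16 274 0.0694
-8 273 0.0675
0 332 0.0656
8 307 0.0639
16 290 0.0624
24 271 0.0608
32 48 0.0584
```

apply_moves(
  series=[
    {"x": 0.016, "y": 0.0005, "z": 0, "wx": 0, "wy": 0, "wz": 0, "fingers": -1},
    {"x": 0, "y": 0, "z": 0.035, "wx": 0, "wy": 0, "wz": 0, "fingers": -1},
    {"x": 0, "y": 0, "z": 0.035, "wx": 0, "wy": 0, "wz": 0, "fingers": -1},
    {"x": 0, "y": 0, "z": 0, "wx": 0, "wy": 0, "wz": 0, "fingers": -1},
  ],
)

```text
clock: 2.58
tool_pos: [0.5421, 0.0372, 0.0931]
eef_rot: [-0.666, 0.746, -0.002, 0.006]
contact_force: [0.1, -0.1, 0.5]
opening: 0.005
```

```bash
python3 -c "
from h import *
to(.537,.0412,.060)"
```

```text
t 2.58 pos [0.5421 0.0372 0.0931] F [ 0.1  -0.06  0.53] open 0.01 axes [[-0.114, -0.993], [-0.993, 0.114]]
shift/0.8 [-0.004   0.0074  0.0413] turn/pi [-0.0037  0.0021 -0.0002]
```

apply_moves(
  series=[
    {"x": -0.004, "y": 0.007, "z": 0.01, "wx": -0.0037, "wy": 0.002, "wz": 0, "fingers": -1},
    {"x": 0, "y": 0, "z": 0.008, "wx": 0, "wy": 0, "wz": 0, "fingers": -1},
    {"x": 0, "y": 0, "z": 0, "wx": 0, "wy": 0, "wz": 0, "fingers": -1},
  ],
)

```text
clock: 2.95
tool_pos: [0.5384, 0.0405, 0.0807]
eef_rot: [-0.666, 0.746, -0.001, 0.002]
contact_force: [-0.6, -0.0, 0.1]
opening: 0.009
```

```bash
python3 -c "
from h import *
to(.537,.0412,.060)"
```

```text
t 2.95 pos [0.5384 0.0405 0.0807] F [-0.58 -0.02  0.06] open 0.01 axes [[-0.114, -0.993], [-0.993, 0.114]]
shift/0.8 [-0.0006  0.002   0.0258] turn/pi [-0.0011  0.0003 -0.0002]
```

apply_moves(
  series=[
    {"x": 0, "y": 0.002, "z": 0.008, "wx": -0.001, "wy": 0, "wz": 0, "fingers": -1},
    {"x": 0, "y": 0, "z": 0.006, "wx": 0, "wy": 0, "wz": 0, "fingers": -1},
    {"x": 0, "y": 0, "z": 0.006, "wx": 0, "wy": 0, "wz": 0, "fingers": -1},
    {"x": 0, "y": 0, "z": 0.006, "wx": 0, "wy": 0, "wz": 0, "fingers": -1},
  ],
)

```text
clock: 3.45
tool_pos: [0.5365, 0.0409, 0.062]
eef_rot: [-0.666, 0.746, 0.0, 0.001]
contact_force: [-12.2, 0.1, 63.4]
opening: 0.006
```

```bash
python3 -c "
from h import *
to(.537,.0412,.060)"
```

```text
t 3.45 pos [0.5365 0.0409 0.062 ] F [-12.18   0.09  63.41] open 0.01 axes [[-0.114, -0.994], [-0.994, 0.114]]
shift/0.8 [-0.0004 -0.0006  0.0025] turn/pi [-0.0002  0.0004 -0.0001]
```

That hit the stop hard at 63 N, so the rocker is bottomed out. I'll raise now and use much smaller steps from here.

apply_moves(
  series=[
    {"x": 0, "y": 0, "z": -0.01, "wx": 0, "wy": 0, "wz": 0, "fingers": -1},
    {"x": 0, "y": 0, "z": -0.03, "wx": 0, "wy": 0, "wz": 0, "fingers": -1},
    {"x": 0, "y": 0, "z": -0.05, "wx": 0, "wy": 0, "wz": 0, "fingers": -1},
    {"x": 0, "y": 0, "z": 0, "wx": 0, "wy": 0, "wz": 0, "fingers": -1},
  ],
)

```text
clock: 3.95
tool_pos: [0.5383, 0.0407, 0.1359]
eef_rot: [-0.666, 0.746, -0.001, 0.002]
contact_force: [0.6, -0.9, -0.8]
opening: 0.005
```

```bash
python3 - <<'E'
from h import *
to(.5508,-.0323,.10)
snap('wrist','w2'); W,p=cloud('w2'); w=W.reshape(-1,3)
m=(abs(w[:,0]-.558)<.04)&(abs(w[:,1]-.038)<.025)&(w[:,2]>.05)&(w[:,2]<.08);a=w[m]
u=(a[:,:2]-[.5577,.038])@RX
for k in range(-32,33,8):
    q=abs(u*1000-k)<2; print(k,q.sum(),np.median(a[q,2]).round(4) if q.any() else '')
E
```

```text
t 3.95 pos [0.5383 0.0407 0.1359] F [ 0.59 -0.86 -0.81] open 0.01 axes [[-0.114, -0.993], [-0.993, 0.114]]
shift/0.8 [ 0.089  -0.0257  0.0449] turn/pi [-0.0015  0.0006 -0.0002]
-32 0 
-24 198 0.0604
-16 233 0.0621
-8 236 0.0636
0 308 0.0652
8 326 0.0668
16 274 0.0689
24 287 0.0705
32 93 0.0677
```

The slope has reversed: the front is at 60 mm and the rear at 70 mm, so the rocker is flipped. Next is the knob.

apply_moves(
  series=[
    {"x": 0.045, "y": -0.013, "z": 0, "wx": -0.001, "wy": 0, "wz": 0, "fingers": -1},
    {"x": 0.044, "y": -0.013, "z": 0, "wx": 0, "wy": 0, "wz": 0, "fingers": -1},
    {"x": 0, "y": 0, "z": 0, "wx": 0, "wy": 0, "wz": 0, "fingers": -1},
    {"x": 0, "y": 0, "z": 0.02, "wx": 0, "wy": 0, "wz": 0, "fingers": -1},
    {"x": 0, "y": 0, "z": 0.02, "wx": 0, "wy": 0, "wz": 0, "fingers": -1},
    {"x": 0, "y": 0, "z": 0, "wx": 0, "wy": 0, "wz": 0, "fingers": -1},
  ],
)

```text
clock: 4.75
tool_pos: [0.5463, -0.0295, 0.0936]
eef_rot: [-0.668, 0.744, 0.005, -0.003]
contact_force: [0.2, 0.3, 0.4]
opening: 0.005
```

```bash
python3 -c "
from h import *
to(.5508,-.0323,.09)"
```

```text
t 4.75 pos [ 0.5463 -0.0295  0.0936] F [0.22 0.29 0.35] open 0.0 axes [[-0.107, -0.994], [-0.994, 0.107]]
shift/0.8 [ 0.0029 -0.006   0.0045] turn/pi [0.0038 0.0009 0.0019]
```

apply_moves(
  series=[
    {"x": 0.003, "y": -0.006, "z": 0, "wx": 0.004, "wy": 0.001, "wz": 0.002, "fingers": -1},
    {"x": 0, "y": 0, "z": 0.005, "wx": 0, "wy": 0, "wz": 0, "fingers": -1},
    {"x": 0, "y": 0, "z": 0.003, "wx": 0, "wy": 0, "wz": 0, "fingers": -1},
    {"x": 0, "y": 0, "z": 0.003, "wx": 0, "wy": 0, "wz": 0, "fingers": -1},
  ],
)

```text
clock: 5.25
tool_pos: [0.5512, -0.0313, 0.0849]
eef_rot: [-0.666, 0.746, -0.001, 0.001]
contact_force: [-1.4, -0.4, 3.0]
opening: 0.007
```

```bash
python3 -c "
from h import *
to(.5508,-.0323,.078)"
```

```text
t 5.25 pos [ 0.5512 -0.0313  0.0849] F [-1.39 -0.43  2.99] open 0.01 axes [[-0.112, -0.994], [-0.994, 0.112]]
shift/0.8 [0.0013 0.0003 0.0086] turn/pi [-0.0006  0.      0.0004]
```

apply_moves(
  series=[
    {"x": 0, "y": 0, "z": 0.003, "wx": 0, "wy": 0, "wz": 0, "fingers": -1},
    {"x": 0, "y": 0, "z": 0.002, "wx": 0, "wy": 0, "wz": 0, "fingers": -1},
    {"x": 0, "y": 0, "z": 0, "wx": 0, "wy": 0, "wz": 0, "fingers": -1},
  ],
)

```text
clock: 5.62
tool_pos: [0.5512, -0.0313, 0.0809]
eef_rot: [-0.666, 0.746, -0.001, 0.001]
contact_force: [0.1, 0.2, 0.1]
opening: 0.006
```

```bash
python3 -c "
from h import *
to(.5508,-.0323,.078)"
```

```text
t 5.62 pos [ 0.5512 -0.0313  0.0809] F [0.15 0.22 0.11] open 0.01 axes [[-0.112, -0.994], [-0.994, 0.112]]
shift/0.8 [0.0014 0.0004 0.0036] turn/pi [-0.0007  0.0001  0.0003]
```

apply_moves(
  series=[
    {"x": 0, "y": 0, "z": 0.003, "wx": 0, "wy": 0, "wz": 0, "fingers": -1},
    {"x": 0, "y": 0, "z": 0.001, "wx": 0, "wy": 0, "wz": 0, "fingers": -1},
  ],
)

```text
clock: 5.88
tool_pos: [0.5512, -0.0313, 0.0784]
eef_rot: [-0.666, 0.746, -0.001, 0.001]
contact_force: [-2.6, 1.2, 14.7]
opening: 0.005
```

apply_moves(
  series=[
    {"x": 0, "y": 0, "z": 0.001, "wx": 0, "wy": 0, "wz": 0, "fingers": -1},
    {"x": 0, "y": 0, "z": 0.001, "wx": 0, "wy": 0, "wz": 0, "fingers": -1},
  ],
)

```text
clock: 6.12
tool_pos: [0.5513, -0.0313, 0.0784]
eef_rot: [-0.666, 0.746, -0.001, 0.001]
contact_force: [-2.7, 0.1, 9.5]
opening: 0.008
```

It's at the stop: 9.5–15 N with z unchanged at 78.4 mm. I'll raise, check by depth, and head for the bleed button.

apply_moves(
  series=[
    {"x": 0, "y": 0, "z": -0.01, "wx": 0, "wy": 0, "wz": 0, "fingers": -1},
    {"x": 0, "y": 0, "z": -0.04, "wx": 0, "wy": 0, "wz": 0, "fingers": -1},
    {"x": -0.05, "y": 0.005, "z": 0, "wx": 0, "wy": 0, "wz": 0, "fingers": -1},
    {"x": -0.06, "y": 0, "z": 0, "wx": 0, "wy": 0, "wz": 0, "fingers": -1},
    {"x": -0.06, "y": 0, "z": 0, "wx": 0, "wy": 0, "wz": 0, "fingers": -1},
    {"x": 0, "y": 0, "z": 0, "wx": 0, "wy": 0, "wz": 0, "fingers": -1},
  ],
)

```text
clock: 6.88
tool_pos: [0.5658, 0.1073, 0.1204]
eef_rot: [-0.665, 0.747, -0.003, 0.004]
contact_force: [0.5, -0.7, 0.4]
opening: 0.005
```

```bash
python3 - <<'E'
from h import *
to(.567,.110,.085)
snap('wrist','w3'); W,p=cloud('w3'); w=W.reshape(-1,3)
m=(np.hypot(w[:,0]-.551,w[:,1]+.032)<.008)&(w[:,2]>.07);print('knob',m.sum(),np.median(w[m,2]) if m.any() else '')
m=(np.hypot(w[:,0]-.5675,w[:,1]-.110)<.03)&(w[:,2]>.07)&(w[:,2]<.09);a=w[m]
print('bleed',m.sum(),cv2.minEnclosingCircle((a[:,:2]*1000).astype(np.float32)),np.percentile(a[:,2],[50,99]))
cv2.imwrite('pics/w3b.png',cv2.convertScaleAbs(cv2.imread('pics/w3.png'),alpha=.8))
E
```

```text
t 6.88 pos [0.5658 0.1073 0.1204] F [ 0.5  -0.71  0.43] open 0.0 axes [[-0.116, -0.993], [-0.993, 0.116]]
shift/0.8 [-0.0034 -0.0007  0.0443] turn/pi [-0.0027  0.0006 -0.0008]
knob 402 0.07729803025598542
bleed 2286 ((567.7667846679688, 110.76551055908203), 21.005125045776367) [0.07894751 0.08116966]
```

View pics/w3b.png

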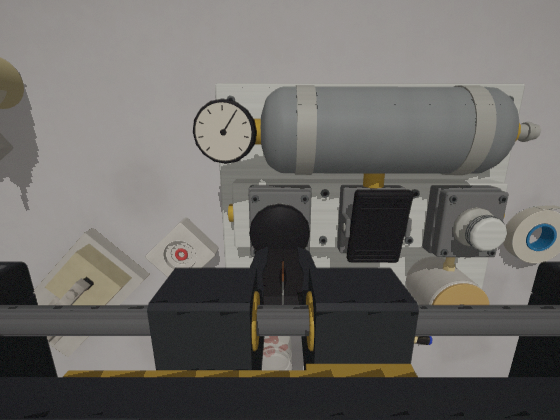

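The view shows the fingers over the mushroom (280,230), the rocker flipped (380,225) and the knob low (486,232). The knob top is at 77.3 mm, down from 87. Now the bleed button.

apply_moves(
  series=[
    {"x": -0.004, "y": -0.001, "z": 0.01, "wx": -0.003, "wy": 0, "wz": -0.001, "fingers": -1},
    {"x": 0, "y": 0, "z": 0.015, "wx": 0, "wy": 0, "wz": 0, "fingers": -1},
    {"x": 0, "y": 0, "z": 0.01, "wx": 0, "wy": 0, "wz": 0, "fingers": -1},
    {"x": 0, "y": 0, "z": 0, "wx": 0, "wy": 0, "wz": 0, "fingers": -1},
  ],
)

```text
clock: 7.42
tool_pos: [0.5666, 0.1014, 0.0898]
eef_rot: [-0.662, 0.749, -0.0, -0.003]
contact_force: [-0.3, -0.5, -0.0]
opening: 0.002
```

```bash
python3 -c "
from h import *
to(.5675,.110,.0735)"
```

```text
t 7.42 pos [0.5666 0.1014 0.0898] F [-0.25 -0.47 -0.01] open 0.0 axes [[-0.123, -0.992], [-0.992, 0.123]]
shift/0.8 [-0.0109  0.0001  0.0203] turn/pi [ 0.001  -0.0015 -0.0031]
```

apply_moves(
  series=[
    {"x": -0.011, "y": 0, "z": 0, "wx": 0.001, "wy": -0.0015, "wz": -0.003, "fingers": -1},
    {"x": 0, "y": 0, "z": 0, "wx": 0, "wy": 0, "wz": 0, "fingers": -1},
    {"x": 0, "y": 0, "z": 0.006, "wx": 0, "wy": 0, "wz": 0, "fingers": -1},
    {"x": 0, "y": 0, "z": 0, "wx": 0, "wy": 0, "wz": 0, "fingers": -1},
  ],
)

```text
clock: 7.92
tool_pos: [0.568, 0.1107, 0.085]
eef_rot: [-0.666, 0.746, -0.0, 0.001]
contact_force: [-0.3, 1.0, 0.5]
opening: 0.006
```

```bash
python3 -c "
from h import *
to(.5675,.110,.0735)"
```

```text
t 7.92 pos [0.568  0.1107 0.085 ] F [-0.32  0.98  0.52] open 0.01 axes [[-0.113, -0.994], [-0.994, 0.113]]
shift/0.8 [0.0009 0.0006 0.0144] turn/pi [-0.0003  0.0002  0.0001]
```

apply_moves(
  series=[
    {"x": 0, "y": 0, "z": 0.006, "wx": 0, "wy": 0, "wz": 0, "fingers": -1},
    {"x": 0, "y": 0, "z": 0.003, "wx": 0, "wy": 0, "wz": 0, "fingers": -1},
    {"x": 0, "y": 0, "z": 0.002, "wx": 0, "wy": 0, "wz": 0, "fingers": -1},
  ],
)

```text
clock: 8.3
tool_pos: [0.5685, 0.1107, 0.0762]
eef_rot: [-0.666, 0.746, -0.0, 0.001]
contact_force: [-0.4, -0.2, 3.0]
opening: 0.008
```

apply_moves(
  series=[
    {"x": 0, "y": 0, "z": 0.002, "wx": 0, "wy": 0, "wz": 0, "fingers": -1},
    {"x": 0, "y": 0, "z": 0.001, "wx": 0, "wy": 0, "wz": 0, "fingers": -1},
  ],
)

```text
clock: 8.55
tool_pos: [0.5685, 0.1107, 0.074]
eef_rot: [-0.666, 0.746, -0.0, 0.001]
contact_force: [-0.4, 0.2, 5.1]
opening: 0.008
```

apply_moves(
  series=[
    {"x": 0, "y": 0, "z": 0.001, "wx": 0, "wy": 0, "wz": 0, "fingers": -1},
    {"x": 0, "y": 0, "z": 0.001, "wx": 0, "wy": 0, "wz": 0, "fingers": -1},
  ],
)

```text
clock: 8.8
tool_pos: [0.5685, 0.1107, 0.0739]
eef_rot: [-0.666, 0.746, -0.0, 0.001]
contact_force: [-2.8, 0.1, 11.3]
opening: 0.004
```

The button is at its stop: z is steady at 73.9 mm and 11 N. I'll hold a little longer and check everything.

apply_moves(
  series=[
    {"x": 0, "y": 0, "z": 0.001, "wx": 0, "wy": 0, "wz": 0, "fingers": -1},
    {"x": 0, "y": 0, "z": 0.001, "wx": 0, "wy": 0, "wz": 0, "fingers": -1},
    {"x": 0, "y": 0, "z": 0.001, "wx": 0, "wy": 0, "wz": 0, "fingers": -1},
  ],
)

```text
clock: 9.18
tool_pos: [0.5685, 0.1107, 0.0739]
eef_rot: [-0.666, 0.746, -0.001, 0.002]
contact_force: [-2.7, -0.8, 9.2]
opening: 0.007
```

```bash
python3 - <<'E'
from h import *
snap('wrist','w4'); snap('scene','s4'); to(.5675,.110,.0735)
W,p=cloud('w4'); w=W.reshape(-1,3)
m=(np.hypot(w[:,0]-.551,w[:,1]+.032)<.008)&(w[:,2]>.07);print('knob',m.sum(),np.median(w[m,2]))
m=(abs(w[:,0]-.558)<.04)&(abs(w[:,1]-.038)<.025)&(w[:,2]>.05)&(w[:,2]<.08);a=w[m];u=(a[:,:2]-[.5577,.038])@RX
for k in(-24,0,24):
    q=abs(u*1000-k)<3; print(k,q.sum(),np.median(a[q,2]).round(4) if q.any() else '')
x=np.hstack([cv2.imread('pics/s0.png')[110:330,100:400],cv2.imread('pics/s4.png')[110:330,100:400]])
cv2.imwrite('pics/m4.png',cv2.convertScaleAbs(cv2.resize(x,(800,293)),alpha=1.5))
E
```

```text
t 9.28 pos [0.5685 0.1107 0.0739] F [-1.73 -0.33  8.76] open 0.0 axes [[-0.114, -0.994], [-0.994, 0.114]]
shift/0.8 [0.001  0.0011 0.0005] turn/pi [-0.001   0.0006 -0.0001]
knob 39 0.07717900085340484
-24 149 0.0603
0 709 0.0651
24 773 0.0706
```

View pics/m4.png

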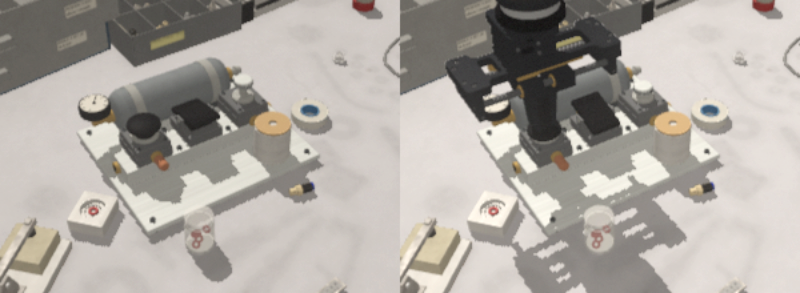

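The before/after pair shows the fingers holding the mushroom down (545,125), the rocker flipped (598,115) and the knob in (645,92). The jar, fitting, tape and block haven't moved. Handing in.

```bash
python3 -c "
from plant import *
print(finish_job())"
```

```text
the job is handed in; nothing more can be done
None
```

The rig is in hold. I flipped the supply rocker, pushed the isolator knob in, then pressed the bleed button, and handed the job in at about 9.3 s with the bleed still held down.

Last checks before handing in:
- **Rocker:** its slope is reversed, with the front at 60 mm and the rear at 71 mm, so the supply is shut.
- **Isolator knob:** its top is at 77 mm, down from about 87 mm, and it stopped hard against the end of its travel.
- **Bleed button:** it is at its stop, about 7 mm down, with the fingers pressing at about 9 N.
- **Loose things:** the jar, fitting, tape roll and block look unmoved when the first and last scene pictures are compared by eye.

**Force spike:** the rocker press overshot onto its stop, and the wrist reading at the end of that move was about 63 N, well above what was needed. That is below the 120 N wrist limit. It is above the 40 N limit for the arm or gripper body, but only the fingertips were meant to be touching. I used smaller steps after that. The hand-in gave no verdict, so I can't confirm how it was judged.

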